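# Put the piled-up rubber stamps back in their trays

## Robot

A 6-joint arm with a two-finger parallel gripper is mounted at the origin on the work surface. World frame = base frame: x ahead of the robot, y to its left, z up, the work surface at z = 0. Lengths are in m, angles in degrees, forces in N, time in s.
With the tool pointing down it reaches from about 0.25 to 0.725 m from the base axis. Payload 9.7 kg.
Tool frame: the origin (TCP) lies at the very end of the fingers, on their centre line; the grasp point (between the pads) lies 19 mm behind it; z points along the fingers, y is the line along which they close (so a half turn about z gives the same grasp; the last joint's range is limited). The gripper opens to 85 mm and grips with 20 to 120 N. Pads are 22 mm wide; open, the fingers measure 114 mm over their backs; the gripper's body (76 mm by 85 mm) begins 54 mm behind the grasp point. The pads swing forward as they close: fully open they stand 13 mm farther back than shut.
Start: joints at [70.417, 4.979, 10.078, 95.1, 0, 90], TCP at [0.184, 0.518, 0.192] pointing down, gripper open.
Joint ranges: [-179.16, 179.16], [-48.56, 103.87], [-65.8, 70.77], [-126.05, 130.52], [-82.76, 87.17], [-180, 180]. Speed limits (degrees/s): [127.2, 127.2, 147.25, 180, 180, 180].

## Interface

Orientations are given as [roll, pitch, yaw] about the fixed x, y, z axes, in that order (R = Rz(yaw) Ry(pitch) Rx(roll)).
In Python, from workcell import bot gives the robot as it stands.
- The arm moves only by the tool step_arm, never from a script. Its argument "targets" is a list of rows, each a list of 3 entries, a list of its own where there are three numbers: the opening, from 0 (shut) to 1 (fully open), then the shift along the world's x, y, z in mm, then the turn, a rotation vector about the world's x, y, z in rad. In form: [[grip, [tx, ty, tz], [wx, wy, wz]], ...]. A call has 1 to 8 rows; each row is the pose to reach, as a shift and turn from the pose commanded when the call began; what a row does not reach only later rows make up. A row lasts 1/10 s, in which the tool goes at most 50 mm and 8.59 degrees, less where a joint would pass 70% of its speed; a pose out of reach is approached as far as the arm can. A call with a gripper value outside its range is refused whole. The fingers move at their own pace and stop on an object; "force" is the grip in N (left out, the last holds). Time passes only in rows, so rows that repeat a pose let the fingers close. It gives the time, the measured TCP pose, the force, the opening and the grip force at its end, in the units of the state.
- bot.get_obs(): the state, without advancing time (a new reading comes with each control period).
- bot.camera(name): name is "side" or "top"; returns (picture, depth): 384x512x3 uint8, red, green, blue; 384x512 float32, m along the optical axis (not along the pixel's ray), 0 where there is no reading.
- bot.camera_params(name): a dict with "K" (3x3 intrinsics, pixels), "R" (3x3) and "t" (3): a world point X has camera coordinates R X + t. Camera axes: x right, y down, z forward; pixel columns grow to the right and rows downward; lengths in m; the calibration is good to about 2 mm. A picture is of the moment at which its call begins. camera_params takes no time and is no camera call.
- bot.job_done(): hands the job in; it is judged then, once.
The state is a dict: "time": time; "q": joint angles; "qd": joint speeds; "joint_efforts": joint torques, N m; "ee_pos": TCP position; "tcp_rot": TCP orientation; "wrist_force": force on the tool from outside, world axes, zero at the start; "torque": the same for the moment, N m; "opening": finger opening in m; "grasp_force": force on a finger pad.
Only numpy, scipy, OpenCV 4.12 (cv2) and the standard library are available. Lean on these libraries where they do the work, as an engineer would, in place of code of your own. Each camera call takes 0.05 s, during which the arm holds its last target. There are 200 camera calls.

## Task

The wooden rubber stamps were left in a pile after the last card: take the pile apart from the top and put each stamp straight into the red tray of its own shape and size, lying flat inside the rim with the rubber side down, before you take the next. Set them down rather than drop them, and do not let any stamp tip over on the way. Leave the mug and the ink bottle standing where they are.

Things in the scene. Friction and masses are not known exactly. Their poses are not given: they have to be found in the camera images.
- border_stamp: long slim bar-shaped wooden stamp, 76 (x) x 20 (y) mm, top of the pile; a printed row of leaves on its top. 25 mm high in all: 19 mm pale wood on 3 mm dark foam and 3 mm brown-red rubber. Origin: centre of the underside (rubber); z up out of the wooden top. At the start the pile stands on the table, undersides at 0, 25, 50 and 75 mm, turned on one another and up to 4 mm per axis off the one below
- bee_stamp: small square wooden stamp, 46 x 46 mm, second from the top; a printed bee on its top. 25 mm high, same make; origin: centre of the rubber underside, z up
- wreath_stamp: round wooden stamp, 62 mm diameter, third from the top; a printed wreath on its top. 25 mm high, same make; origin: centre of the rubber underside, z up
- frame_stamp: large rectangular wooden stamp, 96 (x) x 66 (y) mm, bottom of the pile; a printed border on its top. 25 mm high, same make; origin: centre of the rubber underside, z up
- border_tray: long slim shallow red plastic tray, outside 104 (x) x 48 (y) mm, inside 98 x 42 mm, 10 mm high, 3 mm floor and walls, felt inside, stuck to the table. Origin: centre of its underside. 11 mm to spare all round the stamp, too little for a finger: hold the stamp by its upper part, fingertips at least 10 mm above its underside, to stay above the rim
- bee_tray: small square shallow red plastic tray, outside 74 x 74 mm, inside 68 x 68 mm, 10 mm high, 3 mm floor and walls, same make and origin
- wreath_tray: round shallow red plastic tray, outside diameter 90 mm, inside 84 mm, 10 mm high, 3 mm floor and walls, same make and origin
- frame_tray: large rectangular shallow red plastic tray, outside 124 (x) x 94 (y) mm, inside 118 x 88 mm, 10 mm high, 3 mm floor and walls, same make and origin
- mug: red mug with white dots standing on the table, 80 mm across, 90 mm high, handle at its +y side; origin: centre of its base. Bystander
- ink_bottle: small dark blue ink bottle with black cap standing on the table among the trays, 36 mm across, 70 mm high; origin: centre of its base. Bystander (a white glue bottle with a pointed nozzle, 32 mm across and 64 mm high, stands in a similar place)
Not all that is in view belongs to the job. Leave any yellow look-alike of the bee_stamp alone. Leave any green or orange look-alike of the border_tray alone.

How it is judged (in metres and radians):
On the way, in this order (a step that is already met when the one before it is completed fails the run):
1. the long slim stamp lies flat in the long slim tray (horizontal distance between border_stamp and border_tray below 0.018 m and z of border_stamp in the frame of border_tray below 0.006 m and angle between border_stamp's own z axis and vertical below 0.07 rad), for 0.2 s.
2. then the small square stamp lies flat in the square tray (horizontal distance between bee_stamp and bee_tray below 0.018 m and z of bee_stamp in the frame of bee_tray below 0.006 m and angle between bee_stamp's own z axis and vertical below 0.07 rad), for 0.2 s.
3. then the round stamp lies flat in the round tray (horizontal distance between wreath_stamp and wreath_tray below 0.018 m and z of wreath_stamp in the frame of wreath_tray below 0.006 m and angle between wreath_stamp's own z axis and vertical below 0.07 rad), for 0.2 s.
4. then the large rectangular stamp lies flat in the large tray (horizontal distance between frame_stamp and frame_tray below 0.018 m and z of frame_stamp in the frame of frame_tray below 0.006 m and angle between frame_stamp's own z axis and vertical below 0.07 rad), for 0.2 s.
At the end, for the whole second after the job is handed in: Each of the four stamps lies in the tray of its own shape, within 18 mm of the tray's centre (as anywhere inside the rim), its underside on the tray floor (less than 6 mm above the tray's underside), wooden top up and level within 0.07 rad, released and at rest (below 0.02 m/s) (all of step 1 and all of step 2 and all of step 3 and all of step 4 and linear speed of each of border_stamp, bee_stamp, wreath_stamp, frame_stamp below 0.02 m/s); the robot touches nothing.
It fails at once if a stamp tips by more than 0.7 rad (the pile is toppled or a stamp turned over) (angle between any of border_stamp, bee_stamp, wreath_stamp, frame_stamp's own z axis and vertical above 0.7 rad).
It fails at once if a stamp is dropped: it falls free of the fingers faster than 0.8 m/s (about 33 mm of fall) ((linear speed of border_stamp above 0.8 m/s and contact force between the fingers and border_stamp below 0.02 N) or (linear speed of bee_stamp above 0.8 m/s and contact force between the fingers and bee_stamp below 0.02 N) or (linear speed of wreath_stamp above 0.8 m/s and contact force between the fingers and wreath_stamp below 0.02 N) or (linear speed of frame_stamp above 0.8 m/s and contact force between the fingers and frame_stamp below 0.02 N)).
It fails at once if the mug or the ink bottle is pushed more than 30 mm or tipped more than 0.3 rad (distance of any of mug, ink_bottle from where it was at the start of the episode above 0.03 m or angle between any of mug, ink_bottle's own z axis and vertical above 0.3 rad).
It also fails if it takes over 112 s, if anything falls off the work surface, if the arm or the gripper's body presses on something with over 40 N, if the wrist force passes 120 N, or if a joint passes its speed limit or range.

## Working session

There is one attempt and no reset: what is moved stays moved. The work goes in short steps, Python scripts to look and compute and a tool call to move; the robot and the scene stay as the last step left them, time stands still between calls to the robot, and variables do not carry over. Pictures are saved under pics/ and viewed, at most 14 in all, crops included, and the job is handed in when it is done.

Besides the shell and the picture viewer there is one more tool, called after "Request:" as name(argument=value, ...) on one line, values as JSON. step_arm: Moves the arm, as the interface text tells. Its arguments: {"type":"object","properties":{"targets":{"type":"array","items":{"type":"array"}},"force":{"type":"number"}},"required":["targets"]}

```bash
mkdir -p pics; ls; cat > h.py <<'E'
import numpy as np, cv2
from workcell import bot
def shot(n):
    im,d=bot.camera(n); return im,d,bot.camera_params(n)
def ray(p,u,v,z):
    K,R,t=map(np.array,(p["K"],p["R"],p["t"])); c=-R.T@t
    r=R.T@np.linalg.inv(K)@np.array([u,v,1.]); return c+r*(z-c[2])/r[2]
def cloud(d,p):
    K,R,t=map(np.array,(p["K"],p["R"],p["t"])); v,u=np.mgrid[:d.shape[0],:d.shape[1]]
    c=np.stack([(u-K[0,2])/K[0,0]*d,(v-K[1,2])/K[1,1]*d,d],-1)-t
    return c@R
def save(n,im): cv2.imwrite(f"pics/{n}.png",cv2.cvtColor(im,cv2.COLOR_RGB2BGR))
E
python3 - <<'E'
from h import *
for n in("top","side"):
    im,d,p=shot(n); np.savez(f"{n}0.npz",im=im,d=d); save(n+"0",cv2.resize(im,(800,600)))
    print(n,np.array(p["K"]).round(1).tolist(),(-np.array(p["R"]).T@p["t"]).round(3), np.array(p["R"]).round(2).tolist())
o=bot.get_obs();print(o)
E
```

```text
pics
top [[453.7, 0.0, 255.1], [0.0, 453.7, 188.0], [0.0, 0.0, 1.0]] [0.349 0.025 1.237] [[0.03, -1.0, 0.01], [-0.99, -0.03, -0.16], [0.16, -0.0, -0.99]]
side [[379.3, 0.0, 253.3], [0.0, 379.3, 200.1], [0.0, 0.0, 1.0]] [ 0.262 -0.584  0.765] [[0.88, -0.47, -0.02], [-0.34, -0.63, -0.7], [0.32, 0.62, -0.72]]
{'time': 0.1, 'q': array([ 7.04165769e+01,  5.00645028e+00,  1.00380093e+01,  9.50993291e+01,
       -7.55089511e-04,  8.99984805e+01]), 'qd': array([ 0.02551745, -0.05109128,  0.08186413, -0.01068042,  0.02386422,
       -0.05853228]), 'joint_efforts': array([ 1.91491432e-03, -5.21560979e+01,  4.65654087e+01,  1.59913773e-02,
        1.03249297e-04,  5.82834900e-06]), 'ee_pos': array([0.184266  , 0.51794047, 0.19165955]), 'tcp_rot': array([-1.79932230e+02,  7.53291758e-04,  1.60418097e+02]), 'wrist_force': array([ 0.31964976, -0.13988392,  0.60744388]), 'torque': array([0.04319684, 0.00683186, 0.03951801]), 'grasp_force': 0.0, 'opening': 0.08539077860861571}
```

View pics/top0.png

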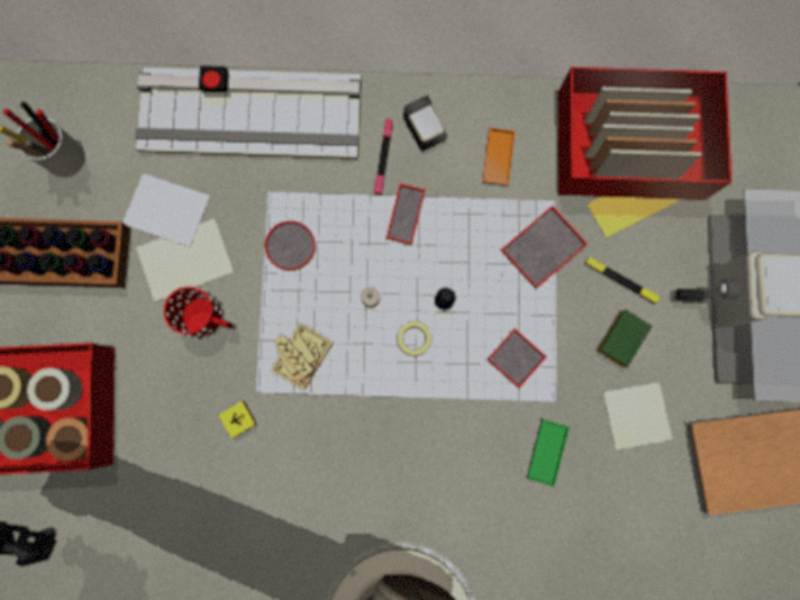

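View pics/side0.png

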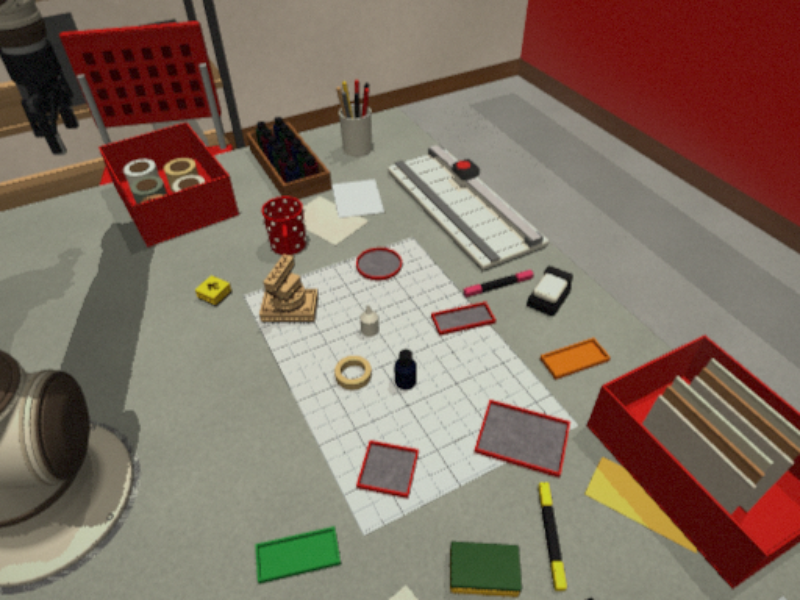

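The top view (800x600) shows:
- The pile is at (302,355), beside the mug at (195,312).
- The red trays are round (290,245), long slim (405,213), large (543,246) and small square (516,357).
- The ink bottle is at (445,298) and the glue bottle at (370,297).
- The long slim candidates are red (405,213), orange (498,157) and green (547,452). The red one fits the description.
- The square stamp candidates are the one in the pile and the yellow one at (236,419). The yellow one is a decoy.

```bash
python3 - <<'E'
from h import *
f=np.load("top0.npz");im,d=f["im"],f["d"];p=bot.camera_params("top")
hsv=cv2.cvtColor(im,cv2.COLOR_RGB2HSV)
m=(((hsv[...,0]<8)|(hsv[...,0]>170))&(hsv[...,1]>110)&(hsv[...,2]>60)).astype(np.uint8)
cs,_=cv2.findContours(m,cv2.RETR_EXTERNAL,cv2.CHAIN_APPROX_NONE)
for c in cs:
    if cv2.contourArea(c)<300: continue
    x,y=c[:,0].mean(0)
    if not(160<x<400 and 100<y<260): continue
    w=np.array([ray(p,u,v,.010)[:2] for u,v in c[:,0]],np.float32)*1000
    r=cv2.minAreaRect(w); print("tray px",(x,y),np.round(r[0],1),np.round(r[1],1),round(r[2],1))
P=cloud(d,p)*1000
# stamps by height
reg=np.zeros(d.shape,bool);reg[200:255,165:220]=1
for z in (25,50,75,100):
    mm=reg&(abs(P[...,2]-z)<7); 
    r=cv2.minAreaRect(P[mm][:,:2].astype(np.float32)); print(z,mm.sum(),np.median(P[mm][:,2]),np.round(r[0],1),np.round(r[1],1),round(r[2],1))
for nm,(u,v),z in (("mug",(125,199),90),("ink",(285,191),70),("glue",(237,190),64)):
    s=P[v-12:v+12,u-15:u+15].reshape(-1,3); s=s[s[:,2]>z/2]; print(nm,len(s),s.min(0).round(),s.max(0).round(),np.median(s,0).round())
a=cv2.resize(im[195:265,155:225],None,fx=6,fy=6,interpolation=cv2.INTER_CUBIC)
g=np.load("side0.npz")["im"]
b=cv2.resize(g[150:215,150:215],(420,420),interpolation=cv2.INTER_CUBIC)
save("crop1",np.hstack([a[:420,:380],b]))
E
```

```text
tray px (np.float64(330.2911392405063), np.float64(229.13924050632912)) [ 442.8 -187.5] [71.6 72.3] 49.4
25 421 25.098614723810147 [435.9 181.4] [66.3 95.8] 61.5
50 86 49.99653815595866 [435.1 178.4] [54.  60.2] 78.1
75 176 75.06243601933963 [432.5 184.4] [46.3 46.4] 34.4
100 246 99.94761218946464 [430.5 185.4] [76.1 20. ] 42.8
mug 263 [349.  25.  45.] [ 534.  399. 1237.] [501. 339.  72.]
ink 144 [349. -77.  36.] [ 560.   25. 1237.] [538. -59.  48.]
glue 109 [349.  25.  32.] [ 557.   84. 1237.] [539.  67.  41.]
```

View pics/crop1.png

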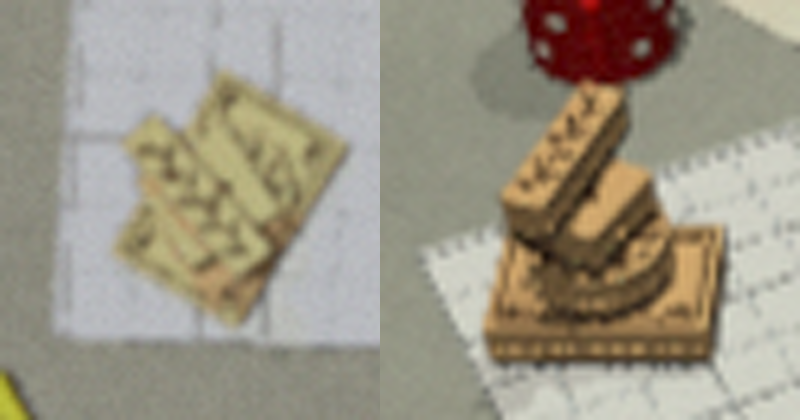

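The crop shows the pile from above and from the side. The bar with leaves lies on top of the square (bee), the round one and the frame. The yellow square is separate, at the lower-left edge. I'll now measure the remaining trays.

```bash
cat > trays.py <<'E'
from h import *
def trays(im,p,z=.010):
    hsv=cv2.cvtColor(im,cv2.COLOR_RGB2HSV)
    m=(((hsv[...,0]<10)|(hsv[...,0]>165))&(hsv[...,1]>75)&(hsv[...,2]>50)).astype(np.uint8)
    m=cv2.morphologyEx(m,cv2.MORPH_CLOSE,np.ones((3,3)))
    out=[]
    for c in cv2.findContours(m,cv2.RETR_EXTERNAL,cv2.CHAIN_APPROX_NONE)[0]:
        if cv2.contourArea(c)<250: continue
        w=np.array([ray(p,u,v,z)[:2] for u,v in c[:,0]],np.float32)*1000
        r=cv2.minAreaRect(w)
        if 40<min(r[1]) and max(r[1])<132: out.append((c[:,0].mean(0).round(),np.round(r[0],1),np.round(r[1],1),round(r[2],1)))
    return out
E
python3 - <<'E'
from trays import *
for n in("top","side"):
    print(n)
    for t in trays(np.load(n+"0.npz")["im"],bot.camera_params(n)): print(*t)
f=np.load("top0.npz");im=f["im"]
save("crop2",cv2.resize(im[105:200,225:385],(800,475),interpolation=cv2.INTER_CUBIC))
E
```

```text
top
[330. 229.] [ 442.9 -187.7] [74.5 74.4] 49.6
[125. 200.] [498.5 376.7] [116.3  87.5] 41.4
[185. 157.] [630.3 215.2] [87.9 87.5] 29.1
[348. 158.] [ 641.7 -236.8] [ 94.2 126.2] 42.2
[259. 136.] [695.8  12.5] [ 50.3 106.9] 77.1
side
[248. 300.] [ 442.4 -191.8] [78.2 74.7] 49.2
[335. 280.] [ 641.8 -240.3] [101.8 124.9] 42.4
[296. 203.] [695.2   7.7] [ 57.1 107.3] 77.3
[242. 168.] [630.6 209.2] [96.9 89. ] 61.0
```

View pics/crop2.png

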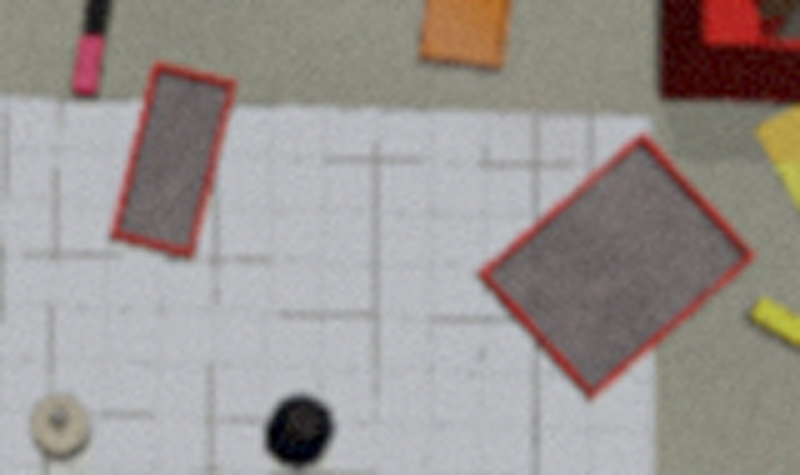

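Request:
step_arm(targets=[[1,[246,-333,0],[0,0,1.09]],[1,[246,-333,0],[0,0,1.09]],[1,[246,-333,0],[0,0,1.09]],[1,[246,-333,0],[0,0,1.09]],[1,[246,-333,0],[0,0,1.09]],[1,[246,-333,0],[0,0,1.09]],[1,[246,-333,0],[0,0,1.09]],[1,[246,-333,0],[0,0,1.09]]], force=30)

```text
time: 0.9
ee_pos: [0.3965, 0.2318, 0.1921]
tcp_rot: [180.0, -0.0, -138.4]
wrist_force: [0.5, -0.1, 0.1]
opening: 0.0853
grasp_force: 0.0
```

The crop confirms the choice: the red long slim tray is at full-frame (259,136) px and the orange decoy is outside it to the upper right. The large red tray is at (348,158), and the ink bottle (black cap) and glue bottle are clear of the trays.

Request:
step_arm(targets=[[1,[0,0,0],[0,0,0]],[1,[0,0,0],[0,0,0]]])

```text
time: 1.1
ee_pos: [0.3962, 0.2327, 0.192]
tcp_rot: [180.0, -0.0, -138.9]
wrist_force: [-0.1, -0.5, -0.1]
opening: 0.0855
grasp_force: 0.0
```

Request:
step_arm(targets=[[1,[34,-47,0],[0,0,0.03]],[1,[34,-47,0],[0,0,0.03]],[1,[34,-47,-30],[0,0,0.03]],[1,[34,-47,-60],[0,0,0.03]],[1,[34,-47,-80],[0,0,0.03]],[1,[34,-47,-95],[0,0,0.03]],[1,[34,-47,-104],[0,0,0.03]],[1,[34,-47,-104],[0,0,0.03]]])

```text
time: 1.9
ee_pos: [0.4293, 0.1868, 0.0876]
tcp_rot: [180.0, -0.1, -136.9]
wrist_force: [-0.3, -0.3, 0.3]
opening: 0.0854
grasp_force: 0.0
```

Request:
step_arm(targets=[[0.6,[0,0,0],[0,0,0]],[0.4,[0,0,0],[0,0,0]],[0.3,[0,0,0],[0,0,0]],[0.2,[0,0,0],[0,0,0]],[0.15,[0,0,0],[0,0,0]],[0.1,[0,0,0],[0,0,0]],[0.1,[0,0,0],[0,0,0]],[0.1,[0,0,0],[0,0,0]]], force=30)

```text
time: 2.7
ee_pos: [0.4299, 0.1864, 0.0883]
tcp_rot: [-180.0, 0.0, -137.0]
wrist_force: [0.3, -0.6, -0.6]
opening: 0.0086
grasp_force: 0.0
```

```bash
python3 - <<'E'
from h import *
im,d,p=shot("side");save("s1",np.hstack([cv2.resize(im[110:230,120:240],(400,400),interpolation=cv2.INTER_CUBIC),cv2.resize(bot.camera("top")[0][180:260,150:230],(400,400),interpolation=cv2.INTER_CUBIC)]))
E
```

```text
(no output)
```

View pics/s1.png

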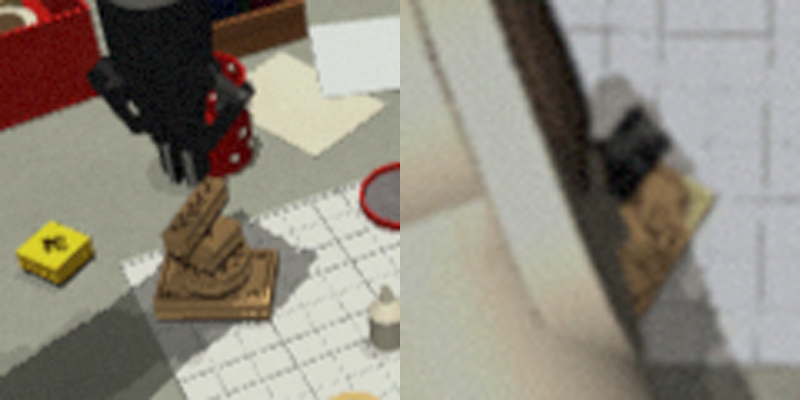

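The fingers ended up beyond and above the bar, at about (195,175) in the left crop. The pile is untouched. I'll compare the projected TCP with the picture.

```bash
python3 - <<'E'
from h import *
def proj(p,X):
    c=np.array(p["R"])@X+p["t"]; u=np.array(p["K"])@c; return (u[:2]/u[2]).round(1)
o=bot.get_obs();print(o["ee_pos"],o["q"].round(2),o["tcp_rot"])
for n in("top","side"):
    im,d,p=shot(n); print(n,"tcp",proj(p,o["ee_pos"]),"bar top",proj(p,np.array([.4305,.1854,.1])))
    if n=="side":
        P=cloud(d,p)*1000
        b=P[170:206,165:205].reshape(-1,3); w=(abs(b[:,2]-100)<4)
        print("bar from side depth",w.sum(),b[w].mean(0))
        print("fingers", [ (u,v,P[v,u].round()) for v,u in((150,172),(155,174),(160,176),(160,182),(155,184),(162,176),(164,175))])
        for c in ((174,160),): print(im[150:172:2,168:190:2].sum(-1))
E
```

```text
[0.42991676 0.18643565 0.08832633] [ 23.44  -6.98 -13.21  83.77  -0.   -19.6 ] [-1.79998930e+02  1.35856268e-03 -1.36957195e+02]
top tcp [187.8 227.2] bar top [187.6 226.7]
side tcp [178.3 174.7] bar top [177.9 171.6]
bar from side depth 112 [420.50487691 171.90257412 100.00579727]
fingers [(172, 150, array([428., 189., 171.])), (174, 155, array([427., 172., 167.])), (176, 160, array([429., 171., 151.])), (182, 160, array([445., 176., 141.])), (184, 155, array([483., 298.,  56.])), (176, 162, array([428., 173., 143.])), (175, 164, array([460., 337.,   2.]))]
[[ 43  70  54  54  42  55  64  51  62  71  85]
 [ 50  59  52  48  59  36  58  63  44  77  89]
 [146 184  31  57  55  73  52  56  64 117  90]
 [ 99 218  39 125 197  40  51  82  99 101 102]
 [209 227  26  74 230  50  53  54 112  87 142]
 [311 215  24  51 242 117  63  62 101 104 100]
 [388 285  95  59 223 149  76 147  93 103 245]
 [370 365 227 218 194 193 168 257 315 283 328]
 [383 390 379 383 329 291 300 159 287 245 337]
 [451 416 415 414 366 270 251 279 274 209 319]
 [438 449 434 436 293 253 217 268 190 237 324]]
```

```bash
python3 - <<'E'
from h import *
def proj(p,X):
    c=np.array(p["R"])@X+p["t"]; u=np.array(p["K"])@c; return (u[:2]/u[2]).round(1)
p=bot.camera_params("side");f=np.load("side0.npz");P=cloud(f["d"],p)*1000
print("start tcp px",proj(p,np.array([.184,.518,.192])))
s=P[60:110,10:60].reshape(-1,3);k=(abs(s[:,0]-184)<80)&(abs(s[:,1]-518)<80)&(s[:,2]>100)
s=s[k];print("start lowest",s[s[:,2].argsort()[:8]].round())
im,d,p=shot("side");P=cloud(d,p)*1000
s=P[90:200,130:230].reshape(-1,3);k=(abs(s[:,0]-430)<70)&(abs(s[:,1]-180)<70)&(s[:,2]>106);s=s[k]
s=s[s[:,2].argsort()];print("now lowest",len(s),s[:12].round(),"body z steps",np.histogram(s[:,2],range(100,330,15)))
E
```

```text
start tcp px [ 49.6 106.7]
start lowest [[204. 560. 242.]
 [199. 563. 243.]
 [207. 558. 243.]
 [176. 469. 244.]
 [169. 472. 245.]
 [202. 556. 245.]
 [174. 468. 245.]
 [210. 557. 246.]]
now lowest 2413 [[428. 189. 128.]
 [433. 172. 128.]
 [429. 173. 129.]
 [421. 182. 129.]
 [424. 183. 130.]
 [420. 186. 130.]
 [434. 172. 131.]
 [429. 188. 131.]
 [425. 185. 132.]
 [417. 185. 132.]
 [417. 193. 133.]
 [429. 173. 133.]] body z steps (array([  0,   4,  53,  70,  70, 140, 156, 189, 259, 107, 104, 180, 189,
       251, 139]), array([100, 115, 130, 145, 160, 175, 190, 205, 220, 235, 250, 265, 280,
       295, 310, 325]))
```

In both pictures the real fingertips are about 40 mm above the reported TCP: 128 against 88 mm when shut, and 242 against 192 mm when open. The horizontal position agrees, so I'll correct z by that amount. I'll reopen, go lower and grasp.

Request:
step_arm(targets=[[0.7,[0,0,0],[0,0,0]],[0.7,[0,0,0],[0,0,0]],[0.7,[0,0,0],[0,0,0]],[0.7,[0,0,-10],[0,0,0]],[0.7,[0,0,-20],[0,0,0]],[0.7,[0,0,-30],[0,0,0]],[0.7,[0,0,-40],[0,0,0]],[0.7,[0,0,-42],[0,0,0]]])

```text
time: 3.75
ee_pos: [0.429, 0.186, 0.0445]
tcp_rot: [180.0, -0.1, -137.0]
wrist_force: [0.0, -1.3, 0.2]
opening: 0.0603
grasp_force: 0.0
```

Request:
step_arm(targets=[[0.4,[0,0,0],[0,0,0]],[0.3,[0,0,0],[0,0,0]],[0.3,[0,0,0],[0,0,0]],[0.2,[0,0,0],[0,0,0]],[0.15,[0,0,0],[0,0,0]],[0.15,[0,0,0],[0,0,0]],[0.15,[0,0,0],[0,0,0]],[0.15,[0,0,0],[0,0,0]]], force=30)

```text
time: 4.55
ee_pos: [0.4303, 0.1866, 0.0469]
tcp_rot: [-180.0, 0.1, -137.0]
wrist_force: [0.8, -0.3, 5.4]
opening: 0.0188
grasp_force: 30.8
```

```bash
python3 - <<'E'
from h import *
im,d,p=shot("side");save("s2",cv2.resize(im[130:220,140:240],(800,720),interpolation=cv2.INTER_CUBIC)[:600])
P=cloud(d,p)*1000;g=im.sum(-1)<200
s=P[90:200,130:230][g[90:200,130:230]];k=(abs(s[:,0]-430)<60)&(abs(s[:,1]-180)<60)&(s[:,2]>60);s=s[k]
s=s[s[:,2].argsort()];print(s[:10].round())
E
```

```text
[[444. 162.  60.]
 [448. 164.  60.]
 [437. 157.  61.]
 [422. 155.  61.]
 [429. 151.  62.]
 [413. 169.  62.]
 [425. 148.  62.]
 [416. 161.  63.]
 [431. 153.  70.]
 [447. 166.  71.]]
```

View pics/s2.png

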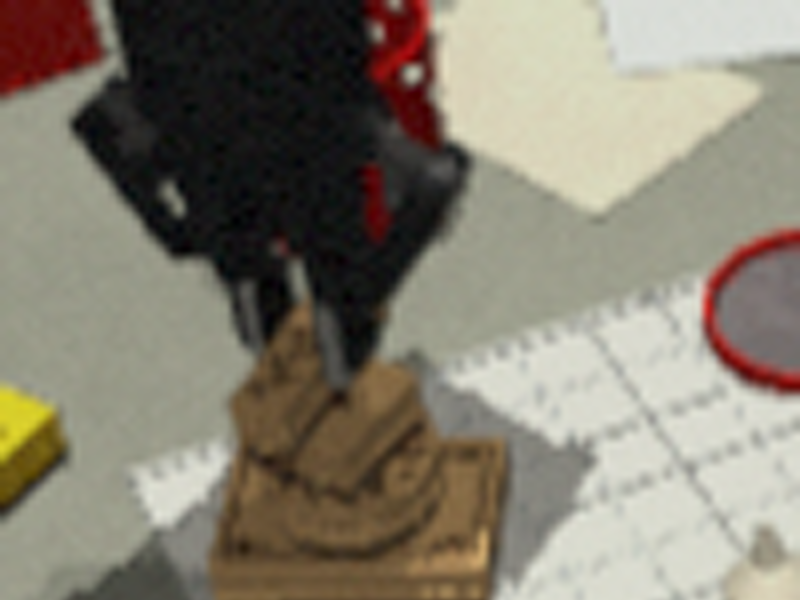

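The picture shows the pads on both sides of the bar, with the near tip at about (335,390) in the crop, just above the bee stamp. I'll lift gently and check how far the tips sit above the bar's underside.

Request:
step_arm(targets=[[0.15,[0,0,3],[0,0,0]],[0.15,[0,0,8],[0,0,0]],[0.15,[0,0,18],[0,0,0]],[0.15,[0,0,35],[0,0,0]],[0.15,[0,0,60],[0,0,0]],[0.15,[0,0,80],[0,0,0]],[0.15,[0,0,90],[0,0,0]],[0.15,[0,0,90],[0,0,0]]])

```text
time: 5.4
ee_pos: [0.4306, 0.1867, 0.1378]
tcp_rot: [-180.0, 0.1, -137.0]
wrist_force: [0.3, -0.2, -0.9]
opening: 0.019
grasp_force: 30.0
```

```bash
python3 - <<'E'
from h import *
o=bot.get_obs();print(o["ee_pos"],o["wrist_force"],o["opening"])
im,d,p=shot("side");save("s3",cv2.resize(im[90:210,140:240],(666,800),interpolation=cv2.INTER_CUBIC)[:600])
P=cloud(d,p)*1000
for u in range(160,196,4):
    print(u,[(v,int(P[v,u,2]),int(im[v,u].sum())) for v in range(118,170,3)])
E
```

```text
[0.43055998 0.18673382 0.1378166 ] [ 0.3460305  -0.21030338 -0.88852942] 0.019034340083727518
160 [(118, 276, 36), (121, 267, 52), (124, 258, 62), (127, 250, 56), (130, 235, 65), (133, 227, 51), (136, 0, 354), (139, 2, 451), (142, 2, 453), (145, 1, 465), (148, 0, 458), (151, 2, 459), (154, 0, 453), (157, 2, 446), (160, 0, 445), (163, 0, 445), (166, 0, 437), (169, 0, 439)]
164 [(118, 273, 37), (121, 263, 59), (124, 255, 54), (127, 243, 50), (130, 236, 66), (133, 227, 53), (136, 221, 163), (139, 209, 224), (142, 201, 177), (145, 186, 186), (148, 0, 416), (151, 192, 230), (154, 188, 232), (157, 178, 243), (160, 2, 374), (163, 0, 413), (166, 0, 437), (169, 0, 440)]
168 [(118, 283, 50), (121, 273, 47), (124, 263, 58), (127, 232, 91), (130, 224, 137), (133, 217, 109), (136, 212, 52), (139, 204, 35), (142, 198, 8), (145, 191, 205), (148, 193, 160), (151, 191, 248), (154, 190, 245), (157, 182, 225), (160, 171, 192), (163, 1, 380), (166, -2, 387), (169, 0, 439)]
172 [(118, 277, 54), (121, 270, 74), (124, 263, 46), (127, 256, 65), (130, 248, 72), (133, 235, 46), (136, 69, 118), (139, 58, 187),
[... 913 characters left out ...]
 (148, 59, 91), (151, 67, 93), (154, 58, 103), (157, 49, 101), (160, 40, 110), (163, 1, 168), (166, 1, 360), (169, 2, 374)]
188 [(118, 276, 158), (121, 276, 125), (124, 271, 72), (127, 261, 56), (130, 246, 138), (133, 67, 99), (136, 56, 129), (139, 91, 146), (142, 76, 89), (145, 69, 428), (148, 55, 102), (151, 45, 84), (154, 36, 107), (157, 21, 128), (160, 10, 91), (163, 1, 317), (166, 1, 401), (169, -2, 452)]
192 [(118, 274, 138), (121, 271, 112), (124, 254, 122), (127, 2, 309), (130, 88, 242), (133, 79, 195), (136, 87, 96), (139, 81, 370), (142, 67, 106), (145, 56, 92), (148, 50, 200), (151, 39, 192), (154, 28, 94), (157, 15, 82), (160, 4, 165), (163, 2, 453), (166, 0, 442), (169, 0, 447)]
```

View pics/s3.png

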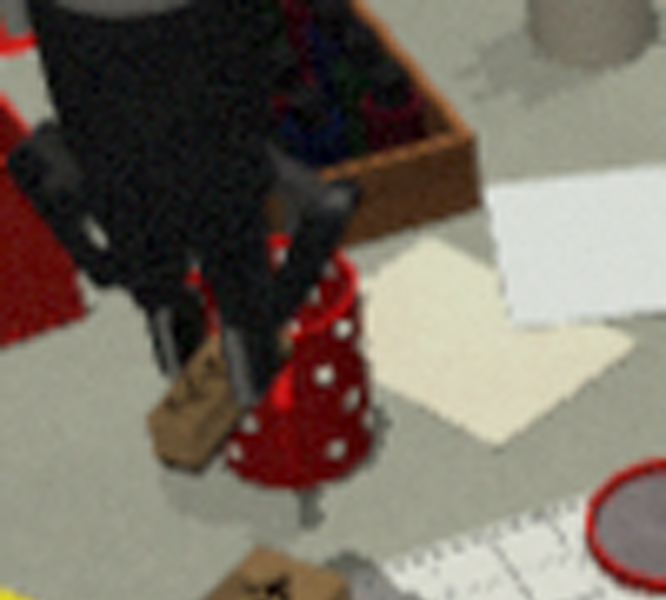

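The bar hangs level. Its top is about 52 mm above the reported TCP and its underside about 28 mm above it, with the tips 13 mm above the underside. Next I'll go over to the long slim red tray.

Request:
step_arm(targets=[[0.15,[30,-20,10],[0,0,-0.1]],[0.15,[66,-43,20],[0,0,-0.22]],[0.15,[102,-67,20],[0,0,-0.35]],[0.15,[140,-92,20],[0,0,-0.48]],[0.15,[178,-117,20],[0,0,-0.62]],[0.15,[214,-140,20],[0,0,-0.76]],[0.15,[245,-161,20],[0,0,-0.88]],[0.15,[265,-174,20],[0,0,-0.976]]])

```text
time: 6.25
ee_pos: [0.696, 0.0105, 0.1536]
tcp_rot: [-179.9, -0.2, 166.8]
wrist_force: [0.1, 0.9, -1.0]
opening: 0.0193
grasp_force: 30.0
```

Request:
step_arm(targets=[[0.15,[0,0,0],[0,0,0]],[0.15,[0,0,0],[0,0,0]],[0.15,[0,0,0],[0,0,0]]])

```text
time: 6.55
ee_pos: [0.6941, 0.013, 0.1558]
tcp_rot: [-180.0, -0.1, 167.2]
wrist_force: [-1.1, 0.0, 0.1]
opening: 0.019
grasp_force: 30.0
```

Request:
step_arm(targets=[[0.15,[2,0,-20],[0,0,0]],[0.15,[2,0,-50],[0,0,0]],[0.15,[2,0,-85],[0,0,0]],[0.15,[2,0,-120],[0,0,0]],[0.15,[2,0,-145],[0,0,0]],[0.15,[2,0,-162],[0,0,0]],[0.15,[2,0,-172],[0,0,0]],[0.15,[2,0,-176],[0,0,0]]])

```text
time: 7.35
ee_pos: [0.6961, 0.0131, -0.0201]
tcp_rot: [-180.0, -0.0, 167.2]
wrist_force: [0.2, 0.2, -0.2]
opening: 0.0194
grasp_force: 30.0
```

Request:
step_arm(targets=[[0.15,[0,0,-1],[0,0,0]],[0.15,[0,0,-2],[0,0,0]],[0.15,[0,0,-3],[0,0,0]],[0.15,[0,0,-3],[0,0,0]]])

```text
time: 7.75
ee_pos: [0.6972, 0.0124, -0.0221]
tcp_rot: [180.0, 0.0, 167.1]
wrist_force: [0.1, 1.0, -1.0]
opening: 0.0192
grasp_force: 30.0
```

Request:
step_arm(targets=[[0.15,[0,0,-1],[0,0,0]],[0.15,[0,0,-2],[0,0,0]],[0.15,[0,0,-2],[0,0,0]],[0.15,[0,0,-2],[0,0,0]]])

```text
time: 8.15
ee_pos: [0.6968, 0.0124, -0.0248]
tcp_rot: [-180.0, -0.0, 167.1]
wrist_force: [-0.6, 0.3, -0.0]
opening: 0.0193
grasp_force: 30.0
```

Request:
step_arm(targets=[[0.15,[0,0,-1],[0,0,0]],[0.15,[0,0,-1],[0,0,0]],[0.15,[0,0,-1],[0,0,0]]])

```text
time: 8.45
ee_pos: [0.697, 0.0125, -0.025]
tcp_rot: [180.0, 0.0, 167.1]
wrist_force: [-2.0, -0.1, 4.9]
opening: 0.0192
grasp_force: 30.7
```

Request:
step_arm(targets=[[0.3,[0,0,0],[0,0,0]],[0.38,[0,0,0],[0,0,0]],[0.38,[0,0,0],[0,0,0]],[0.38,[0,0,5],[0,0,0]],[0.38,[0,0,20],[0,0,0]],[0.38,[0,0,55],[0,0,0]],[0.38,[0,0,100],[0,0,0]],[0.38,[0,0,145],[0,0,0]]])

```text
time: 9.25
ee_pos: [0.6965, 0.0124, 0.1221]
tcp_rot: [180.0, 0.0, 167.1]
wrist_force: [0.8, -0.2, 0.1]
opening: 0.0328
grasp_force: 0.0
```

```bash
cat > chk.py <<'E'
from h import *
import sys
def rect(P,reg,z,tol=5):
    mm=reg&(abs(P[...,2]-z)<tol)
    if mm.sum()<20: return None
    r=cv2.minAreaRect(P[mm][:,:2].astype(np.float32)); return int(mm.sum()),np.median(P[mm][:,2]).round(1),np.round(r[0],1),np.round(r[1],1),round(r[2],1)
def near(P,x,y,r): return np.hypot(P[...,0]-x,P[...,1]-y)<r
E
python3 - <<'E'
from chk import *
o=bot.get_obs();print(o["ee_pos"],o["tcp_rot"])
for n in("top","side"):
    im,d,p=shot(n);P=cloud(d,p)*1000
    for z in(75,50,25): print(n,z,rect(P,near(P,433,183,65),z))
    print(n,"border",rect(P,near(P,696,12,60),28))
E
```

```text
[0.69654983 0.01241976 0.12210933] [1.79993770e+02 2.93174271e-02 1.67121708e+02]
top 75 (320, np.float64(74.9), array([432.7, 184.3]), array([46.3, 46.3]), 34.3)
top 50 (114, np.float64(49.8), array([435.2, 180.3]), array([57.1, 60.3]), 87.5)
top 25 (410, np.float64(24.9), array([435.9, 181.7]), array([66.3, 95.8]), 61.7)
top border None
side 75 (221, np.float64(75.2), array([432.5, 180.1]), array([48.7, 45.9]), 35.3)
side 50 (118, np.float64(50.3), array([433.5, 164. ]), array([33.7, 60. ]), 86.2)
side 25 (313, np.float64(25.3), array([434.6, 177. ]), array([66.8, 95.9]), 61.8)
side border (179, np.float64(27.9), array([695.3,  10.1]), array([21.5, 75.8]), 78.1)
```

The border stamp lies flat in its tray, with its top at 28 mm and about 2 mm off centre. Next is the bee.

Request:
step_arm(targets=[[0.8,[-25,16,0],[0,0,0.08]],[0.8,[-60,39,0],[0,0,0.19]],[0.8,[-97,63,0],[0,0,0.31]],[0.8,[-135,88,0],[0,0,0.43]],[0.8,[-173,112,0],[0,0,0.55]],[0.8,[-210,137,0],[0,0,0.66]],[0.8,[-242,158,0],[0,0,0.76]],[0.8,[-264,172,0],[0,0,0.824]]])

```text
time: 10.15
ee_pos: [0.4311, 0.1855, 0.1205]
tcp_rot: [-180.0, 0.1, -145.4]
wrist_force: [-0.1, 0.6, 1.0]
opening: 0.0687
grasp_force: 0.0
```

Request:
step_arm(targets=[[0.8,[0,0,0],[0,0,0]],[0.8,[0,0,0],[0,0,0]],[0.8,[0,0,0],[0,0,0]]])

```text
time: 10.45
ee_pos: [0.4335, 0.1842, 0.1197]
tcp_rot: [-180.0, 0.0, -145.7]
wrist_force: [0.8, 0.3, -0.4]
opening: 0.0684
grasp_force: 0.0
```

Request:
step_arm(targets=[[0.8,[0,0,-20],[0,0,0]],[0.8,[0,0,-45],[0,0,0]],[0.8,[0,0,-68],[0,0,0]],[0.8,[0,0,-85],[0,0,0]],[0.8,[0,0,-96],[0,0,0]],[0.8,[0,0,-102],[0,0,0]],[0.8,[0,0,-102],[0,0,0]],[0.8,[0,0,-102],[0,0,0]]])

```text
time: 11.25
ee_pos: [0.4334, 0.1845, 0.018]
tcp_rot: [-180.0, 0.0, -145.7]
wrist_force: [0.3, 0.2, 0.6]
opening: 0.0688
grasp_force: 0.0
```

Request:
step_arm(targets=[[0.7,[0,0,0],[0,0,0]],[0.6,[0,0,0],[0,0,0]],[0.55,[0,0,0],[0,0,0]],[0.5,[0,0,0],[0,0,0]],[0.45,[0,0,0],[0,0,0]],[0.45,[0,0,0],[0,0,0]],[0.45,[0,0,0],[0,0,0]]], force=30)

```text
time: 11.95
ee_pos: [0.4332, 0.1846, 0.0179]
tcp_rot: [-180.0, 0.1, -145.7]
wrist_force: [0.3, -0.1, 6.1]
opening: 0.0455
grasp_force: 31.9
```

Request:
step_arm(targets=[[0.45,[0,0,3],[0,0,0]],[0.45,[0,0,8],[0,0,0]],[0.45,[0,0,18],[0,0,0]],[0.45,[0,0,35],[0,0,0]],[0.45,[0,0,60],[0,0,0]],[0.45,[0,0,80],[0,0,0]],[0.45,[0,0,90],[0,0,0]],[0.45,[0,0,90],[0,0,0]]])

```text
time: 12.75
ee_pos: [0.4336, 0.1847, 0.1089]
tcp_rot: [-180.0, 0.1, -145.7]
wrist_force: [-0.1, -0.4, -0.9]
opening: 0.0454
grasp_force: 31.3
```

Request:
step_arm(targets=[[0.45,[1,-25,0],[0,0,0.03]],[0.45,[2,-70,0],[0,0,0.06]],[0.45,[3,-118,0],[0,0,0.1]],[0.45,[5,-167,0],[0,0,0.14]],[0.45,[6,-216,0],[0,0,0.18]],[0.45,[8,-265,0],[0,0,0.22]],[0.45,[9,-310,0],[0,0,0.25]],[0.45,[10,-345,0],[0,0,0.265]]])

```text
time: 13.55
ee_pos: [0.442, -0.1629, 0.1062]
tcp_rot: [179.9, -0.0, -130.5]
wrist_force: [0.3, 0.2, -0.1]
opening: 0.0453
grasp_force: 31.2
```

Request:
step_arm(targets=[[0.45,[0,-18,0],[0,0,0]],[0.45,[0,-27,0],[0,0,0]],[0.45,[0,-27,0],[0,0,0]],[0.45,[0,-27,0],[0,0,0]]])

```text
time: 13.95
ee_pos: [0.4427, -0.1868, 0.1069]
tcp_rot: [179.9, -0.0, -130.5]
wrist_force: [0.2, 0.4, -0.2]
opening: 0.0449
grasp_force: 31.2
```

Request:
step_arm(targets=[[0.45,[0,-1,-20],[0,0,0]],[0.45,[0,-1,-50],[0,0,0]],[0.45,[0,-1,-80],[0,0,0]],[0.45,[0,-1,-105],[0,0,0]],[0.45,[0,-1,-122],[0,0,0]],[0.45,[0,-1,-130],[0,0,0]],[0.45,[0,-1,-133],[0,0,0]],[0.45,[0,-1,-133],[0,0,0]]])

```text
time: 14.75
ee_pos: [0.4432, -0.1882, -0.0252]
tcp_rot: [-180.0, 0.0, -130.4]
wrist_force: [0.1, 0.7, 0.8]
opening: 0.0451
grasp_force: 31.2
```

Request:
step_arm(targets=[[0.45,[0,0,-1],[0,0,0]],[0.45,[0,0,-2],[0,0,0]],[0.45,[0,0,-2],[0,0,0]]])

```text
time: 15.05
ee_pos: [0.4432, -0.1887, -0.0272]
tcp_rot: [-180.0, 0.0, -130.5]
wrist_force: [-0.5, 0.2, -0.2]
opening: 0.0456
grasp_force: 31.2
```

Request:
step_arm(targets=[[0.45,[0,0,-1],[0,0,0]],[0.45,[0,0,-2],[0,0,0]],[0.45,[0,0,-2],[0,0,0]]])

```text
time: 15.35
ee_pos: [0.4431, -0.1887, -0.0291]
tcp_rot: [-180.0, 0.0, -130.5]
wrist_force: [-0.8, 0.6, 4.5]
opening: 0.0451
grasp_force: 31.8
```

Request:
step_arm(targets=[[0.45,[0,0,-1],[0,0,0]],[0.45,[0,0,-1],[0,0,0]],[0.45,[0,0,-1],[0,0,0]]])

```text
time: 15.65
ee_pos: [0.4431, -0.1887, -0.0291]
tcp_rot: [-179.9, 0.0, -130.5]
wrist_force: [-7.1, 2.4, 15.0]
opening: 0.045
grasp_force: 33.0
```

Request:
step_arm(targets=[[0.6,[0,0,1],[0,0,0]],[0.68,[0,0,1],[0,0,0]],[0.68,[0,0,1],[0,0,0]],[0.68,[0,0,6],[0,0,0]],[0.68,[0,0,20],[0,0,0]],[0.68,[0,0,55],[0,0,0]],[0.68,[0,0,100],[0,0,0]],[0.68,[0,0,145],[0,0,0]]])

```text
time: 16.45
ee_pos: [0.4425, -0.1884, 0.1169]
tcp_rot: [-180.0, 0.0, -130.5]
wrist_force: [0.5, -0.5, 1.0]
opening: 0.0581
grasp_force: 0.0
```

```bash
python3 - <<'E'
from chk import *
o=bot.get_obs();print(o["ee_pos"],o["tcp_rot"],o["q"].round(1))
for n in("top","side"):
    im,d,p=shot(n);P=cloud(d,p)*1000
    for z in(50,25): print(n,z,rect(P,near(P,435,182,65),z))
    print(n,"border",rect(P,near(P,696,12,60),28),"bee",rect(P,near(P,443,-188,45),28))
E
```

```text
[ 0.44252708 -0.18840719  0.11685589] [-1.79988924e+02  3.78646302e-03 -1.30482595e+02] [-23.1  -5.3  -8.6  86.8   0.  -72.6]
top 50 (414, np.float64(50.3), array([435. , 181.2]), array([59.9, 60.2]), 35.0)
top 25 (424, np.float64(24.9), array([436. , 181.5]), array([66. , 95.6]), 61.4)
top border (192, np.float64(28.1), array([697.1,  13.5]), array([19.8, 77.6]), 77.2) bee (138, np.float64(27.6), array([ 450.5, -180.9]), array([24.7, 46.2]), 53.0)
side 50 (302, np.float64(50.3), array([434.6, 178.1]), array([61.3, 60. ]), 84.7)
side 25 (327, np.float64(25.1), array([434.3, 177.9]), array([68.2, 96.9]), 62.3)
side border (182, np.float64(27.8), array([695.3,   9.6]), array([23.4, 76.3]), 75.3) bee (422, np.float64(28.2), array([ 442.1, -192.6]), array([47.8, 46.4]), 49.2)
```

The bee is in place, with its top at 28 mm and within a few mm of centre. Next is the wreath at (435,181).

Request:
step_arm(targets=[[1,[0,25,0],[0,0,0]],[1,[-1,70,0],[0,0,0]],[1,[-2,118,0],[0,0,0]],[1,[-3,167,0],[0,0,0]],[1,[-4,216,0],[0,0,0]],[1,[-5,265,0],[0,0,0]],[1,[-6,310,0],[0,0,0]],[1,[-7,345,0],[0,0,0]]])

```text
time: 17.35
ee_pos: [0.4355, 0.1589, 0.1153]
tcp_rot: [-180.0, 0.1, -130.4]
wrist_force: [0.7, -0.1, 0.8]
opening: 0.0854
grasp_force: 0.0
```

Request:
step_arm(targets=[[1,[0,17,0],[0,0,0]],[1,[0,24,0],[0,0,0]],[1,[0,24,0],[0,0,0]],[1,[0,24,0],[0,0,0]]])

```text
time: 17.75
ee_pos: [0.436, 0.1797, 0.1146]
tcp_rot: [-180.0, -0.0, -130.5]
wrist_force: [-0.5, 0.2, -0.1]
opening: 0.0855
grasp_force: 0.0
```

Request:
step_arm(targets=[[1,[-1,1,-25],[0,0,0]],[1,[-1,1,-55],[0,0,0]],[1,[-1,1,-82],[0,0,0]],[1,[-1,1,-105],[0,0,0]],[1,[-1,1,-118],[0,0,0]],[1,[-1,1,-125],[0,0,0]],[1,[-1,1,-125],[0,0,0]],[1,[-1,1,-125],[0,0,0]]])

```text
time: 18.55
ee_pos: [0.4355, 0.1815, -0.0096]
tcp_rot: [-180.0, 0.1, -130.5]
wrist_force: [0.3, 0.3, -0.2]
opening: 0.0852
grasp_force: 0.0
```

Request:
step_arm(targets=[[0.9,[0,0,0],[0,0,0]],[0.83,[0,0,0],[0,0,0]],[0.76,[0,0,0],[0,0,0]],[0.7,[0,0,0],[0,0,0]],[0.62,[0,0,0],[0,0,0]],[0.62,[0,0,0],[0,0,0]],[0.62,[0,0,0],[0,0,0]]], force=30)

```text
time: 19.25
ee_pos: [0.4352, 0.1816, -0.01]
tcp_rot: [-180.0, 0.0, -130.5]
wrist_force: [-0.5, -0.6, 6.3]
opening: 0.0607
grasp_force: 32.4
```

Request:
step_arm(targets=[[0.62,[0,0,3],[0,0,0]],[0.62,[0,0,8],[0,0,0]],[0.62,[0,0,18],[0,0,0]],[0.62,[0,0,35],[0,0,0]],[0.62,[0,0,60],[0,0,0]],[0.62,[0,0,80],[0,0,0]],[0.62,[0,0,90],[0,0,0]],[0.62,[0,0,90],[0,0,0]]])

```text
time: 20.05
ee_pos: [0.4357, 0.1818, 0.0809]
tcp_rot: [-179.9, 0.1, -130.5]
wrist_force: [0.2, 0.4, -1.0]
opening: 0.0608
grasp_force: 32.7
```

Request:
step_arm(targets=[[0.62,[20,3,0],[0,0,0]],[0.62,[50,9,0],[0,0,0]],[0.62,[85,15,0],[0,0,0]],[0.62,[120,21,0],[0,0,0]],[0.62,[155,27,0],[0,0,0]],[0.62,[180,31,0],[0,0,0]],[0.62,[195,34,0],[0,0,0]],[0.62,[195,34,0],[0,0,0]]])

```text
time: 20.85
ee_pos: [0.6305, 0.2153, 0.0768]
tcp_rot: [179.9, -0.1, -130.5]
wrist_force: [-0.5, -0.2, -0.3]
opening: 0.0608
grasp_force: 32.7
```

Request:
step_arm(targets=[[0.62,[0,0,0],[0,0,0]],[0.62,[0,0,0],[0,0,0]]])

```text
time: 21.05
ee_pos: [0.6289, 0.2153, 0.079]
tcp_rot: [180.0, -0.0, -130.5]
wrist_force: [-0.1, 0.3, -0.5]
opening: 0.0608
grasp_force: 32.7
```

Target z is about -32 mm, so I'll go 108 mm down first.

Request:
step_arm(targets=[[0.62,[1,0,-15],[0,0,0]],[0.62,[1,0,-40],[0,0,0]],[0.62,[1,0,-65],[0,0,0]],[0.62,[1,0,-85],[0,0,0]],[0.62,[1,0,-99],[0,0,0]],[0.62,[1,0,-106],[0,0,0]],[0.62,[1,0,-108],[0,0,0]],[0.62,[1,0,-108],[0,0,0]]])

```text
time: 21.85
ee_pos: [0.6311, 0.2156, -0.0281]
tcp_rot: [-180.0, 0.0, -130.5]
wrist_force: [0.0, -0.8, -0.2]
opening: 0.0611
grasp_force: 32.7
```

Request:
step_arm(targets=[[0.62,[0,0,-1],[0,0,0]],[0.62,[0,0,-2],[0,0,0]],[0.62,[0,0,-2],[0,0,0]]])

```text
time: 22.15
ee_pos: [0.6311, 0.2155, -0.0303]
tcp_rot: [-180.0, 0.0, -130.5]
wrist_force: [0.6, -0.1, -0.9]
opening: 0.061
grasp_force: 32.7
```

Request:
step_arm(targets=[[0.62,[0,0,-1],[0,0,0]],[0.62,[0,0,-1],[0,0,0]],[0.62,[0,0,-1],[0,0,0]]])

```text
time: 22.45
ee_pos: [0.6309, 0.2154, -0.0317]
tcp_rot: [180.0, -0.0, -130.5]
wrist_force: [-0.2, -0.1, -1.3]
opening: 0.0613
grasp_force: 32.7
```

Request:
step_arm(targets=[[0.62,[0,0,-1],[0,0,0]],[0.62,[0,0,-1],[0,0,0]],[0.62,[0,0,-1],[0,0,0]]])

```text
time: 22.75
ee_pos: [0.631, 0.2155, -0.0319]
tcp_rot: [-180.0, 0.0, -130.5]
wrist_force: [-2.5, -0.8, 5.7]
opening: 0.0608
grasp_force: 33.1
```

Request:
step_arm(targets=[[0.78,[0,0,0],[0,0,0]],[0.88,[0,0,0],[0,0,0]],[0.88,[0,0,0],[0,0,0]],[0.88,[0,0,6],[0,0,0]],[0.88,[0,0,20],[0,0,0]],[0.88,[0,0,55],[0,0,0]],[0.88,[0,0,100],[0,0,0]],[0.88,[0,0,120],[0,0,0]]])

```text
time: 23.55
ee_pos: [0.6323, 0.2159, 0.0934]
tcp_rot: [-179.8, 0.3, -130.5]
wrist_force: [0.2, -0.7, -0.9]
opening: 0.0754
grasp_force: 0.0
```

```bash
python3 - <<'E'
from chk import *
o=bot.get_obs();print(o["ee_pos"],o["tcp_rot"],o["q"].round(1))
for n in("top","side"):
    im,d,p=shot(n);P=cloud(d,p)*1000
    print(n,25,rect(P,near(P,435,182,65),25))
    print(n,"wreath",rect(P,near(P,630,215,50),28))
E
```

```text
[0.63233843 0.21592063 0.09340758] [-179.81975709    0.30248551 -130.48136072] [ 18.9  20.2  17.1  86.5  -0.  -30.7]
top 25 None
top wreath None
side 25 (610, np.float64(25.4), array([434.9, 177.9]), array([69.2, 96.2]), 60.8)
side wreath (240, np.float64(28.3), array([630.5, 210.6]), array([59.4, 61.9]), 24.3)
```

The wreath is flat in its tray, with its top at 28 mm. Next is the frame stamp at (436,181.5), gripped across its 66 mm side.

Request:
step_arm(targets=[[1,[-20,-3,0],[0,0,-0.13]],[1,[-40,-7,0],[0,0,-0.27]],[1,[-65,-11,0],[0,0,-0.41]],[1,[-90,-15,0],[0,0,-0.55]],[1,[-115,-20,0],[0,0,-0.69]],[1,[-140,-24,0],[0,0,-0.83]],[1,[-160,-28,0],[0,0,-0.97]],[1,[-180,-31,0],[0,0,-1.1]]])

```text
time: 24.45
ee_pos: [0.4497, 0.1841, 0.087]
tcp_rot: [-180.0, -0.0, 166.2]
wrist_force: [-0.7, -0.6, 0.4]
opening: 0.0855
grasp_force: 0.0
```

Request:
step_arm(targets=[[1,[-10,-2,0],[0,0,-0.13]],[1,[-16,-3,0],[0,0,-0.26]],[1,[-16,-3,0],[0,0,-0.26]],[1,[-16,-3,0],[0,0,-0.26]],[1,[-16,-3,0],[0,0,-0.26]]])

```text
time: 24.95
ee_pos: [0.4352, 0.1814, 0.0872]
tcp_rot: [-180.0, -0.0, 151.8]
wrist_force: [-0.3, 0.6, 0.3]
opening: 0.0858
grasp_force: 0.0
```

Request:
step_arm(targets=[[1,[1,0,-25],[0,0,0]],[1,[1,0,-55],[0,0,0]],[1,[1,0,-82],[0,0,0]],[1,[1,0,-104],[0,0,0]],[1,[1,0,-116],[0,0,0]],[1,[1,0,-123],[0,0,0]],[1,[1,0,-123],[0,0,0]],[1,[1,0,-123],[0,0,0]]])

```text
time: 25.75
ee_pos: [0.4365, 0.1817, -0.0348]
tcp_rot: [180.0, 0.0, 151.6]
wrist_force: [1.1, 0.2, 0.1]
opening: 0.0856
grasp_force: 0.0
```

Request:
step_arm(targets=[[0.93,[0,0,0],[0,0,0]],[0.88,[0,0,0],[0,0,0]],[0.82,[0,0,0],[0,0,0]],[0.76,[0,0,0],[0,0,0]],[0.68,[0,0,0],[0,0,0]],[0.68,[0,0,0],[0,0,0]],[0.68,[0,0,0],[0,0,0]]], force=45)

```text
time: 26.45
ee_pos: [0.4363, 0.1816, -0.0349]
tcp_rot: [180.0, 0.0, 151.6]
wrist_force: [-1.5, -0.6, 5.4]
opening: 0.0647
grasp_force: 49.4
```

Request:
step_arm(targets=[[0.68,[0,0,3],[0,0,0]],[0.68,[0,0,8],[0,0,0]],[0.68,[0,0,20],[0,0,0]],[0.68,[0,0,45],[0,0,0]],[0.68,[0,0,80],[0,0,0]],[0.68,[0,0,110],[0,0,0]],[0.68,[0,0,130],[0,0,0]],[0.68,[0,0,130],[0,0,0]]])

```text
time: 27.25
ee_pos: [0.4375, 0.1821, 0.0981]
tcp_rot: [179.8, 0.2, 151.6]
wrist_force: [0.3, 0.9, -1.1]
opening: 0.0648
grasp_force: 50.4
```

Request:
step_arm(targets=[[0.68,[8,-17,0],[0,0,-0.02]],[0.68,[22,-45,0],[0,0,-0.05]],[0.68,[40,-82,0],[0,0,-0.08]],[0.68,[60,-122,0],[0,0,-0.12]],[0.68,[80,-163,0],[0,0,-0.16]],[0.68,[100,-204,0],[0,0,-0.2]],[0.68,[120,-245,0],[0,0,-0.24]],[0.68,[140,-286,0],[0,0,-0.28]]])

```text
time: 28.05
ee_pos: [0.576, -0.1064, 0.0933]
tcp_rot: [-180.0, -0.1, 135.5]
wrist_force: [0.7, 1.3, -2.1]
opening: 0.065
grasp_force: 50.3
```

Request:
step_arm(targets=[[0.68,[20,-40,0],[0,0,-0.02]],[0.68,[38,-76,0],[0,0,-0.04]],[0.68,[52,-106,0],[0,0,-0.06]],[0.68,[62,-126,0],[0,0,-0.06]],[0.68,[65,-132,0],[0,0,-0.06]],[0.68,[65,-132,0],[0,0,-0.06]],[0.68,[65,-132,0],[0,0,-0.06]]])

```text
time: 28.75
ee_pos: [0.6405, -0.2356, 0.0939]
tcp_rot: [-180.0, -0.1, 132.1]
wrist_force: [-0.5, -0.7, -1.5]
opening: 0.0645
grasp_force: 50.3
```

From 94 to about -32 mm; I'll stop 3 mm short.

Request:
step_arm(targets=[[0.68,[1,-1,-20],[0,0,0]],[0.68,[1,-1,-50],[0,0,0]],[0.68,[1,-1,-78],[0,0,0]],[0.68,[1,-1,-100],[0,0,0]],[0.68,[1,-1,-115],[0,0,0]],[0.68,[1,-1,-121],[0,0,0]],[0.68,[1,-1,-123],[0,0,0]],[0.68,[1,-1,-123],[0,0,0]]])

```text
time: 29.55
ee_pos: [0.6424, -0.2375, -0.0277]
tcp_rot: [180.0, 0.1, 132.1]
wrist_force: [1.2, -0.1, -0.0]
opening: 0.0646
grasp_force: 50.3
```

Request:
step_arm(targets=[[0.68,[0,0,-1],[0,0,0]],[0.68,[0,0,-2],[0,0,0]],[0.68,[0,0,-2],[0,0,0]]])

```text
time: 29.85
ee_pos: [0.6421, -0.2377, -0.0303]
tcp_rot: [180.0, 0.0, 132.1]
wrist_force: [0.2, 0.1, -1.0]
opening: 0.0649
grasp_force: 50.3
```

Request:
step_arm(targets=[[0.68,[0,0,-1],[0,0,0]],[0.68,[0,0,-1],[0,0,0]],[0.68,[0,0,-1],[0,0,0]]])

```text
time: 30.15
ee_pos: [0.6419, -0.2376, -0.0317]
tcp_rot: [-180.0, -0.0, 132.1]
wrist_force: [0.3, 0.5, -1.0]
opening: 0.0651
grasp_force: 50.3
```

Request:
step_arm(targets=[[0.68,[0,0,-1],[0,0,0]],[0.68,[0,0,-1],[0,0,0]],[0.68,[0,0,-1],[0,0,0]]])

```text
time: 30.45
ee_pos: [0.642, -0.2377, -0.0318]
tcp_rot: [180.0, 0.0, 132.1]
wrist_force: [-3.8, 1.4, 5.3]
opening: 0.065
grasp_force: 51.0
```

Contact. I'll release and rise.

Request:
step_arm(targets=[[0.8,[0,0,0],[0,0,0]],[0.95,[0,0,0],[0,0,0]],[0.95,[0,0,0],[0,0,0]],[0.95,[0,0,6],[0,0,0]],[0.95,[0,0,20],[0,0,0]],[0.95,[0,0,55],[0,0,0]],[0.95,[0,0,100],[0,0,0]],[0.95,[0,0,145],[0,0,0]]])

```text
time: 31.25
ee_pos: [0.6416, -0.2374, 0.1151]
tcp_rot: [180.0, 0.0, 132.1]
wrist_force: [1.1, 0.1, 0.1]
opening: 0.0814
grasp_force: 0.0
```

Request:
step_arm(targets=[[0.95,[-40,0,20],[0,0,0]],[0.95,[-80,0,40],[0,0,0]],[0.95,[-120,0,50],[0,0,0]],[0.95,[-120,0,50],[0,0,0]],[0.95,[-120,0,50],[0,0,0]]])

```text
time: 31.75
ee_pos: [0.5219, -0.2379, 0.1645]
tcp_rot: [179.9, 0.2, 132.1]
wrist_force: [0.2, 0.2, -0.2]
opening: 0.0809
grasp_force: 0.0
```

```bash
python3 - <<'E'
from chk import *
o=bot.get_obs();print(o["ee_pos"],o["grasp_force"])
for n in("top","side"):
    im,d,p=shot(n);P=cloud(d,p)*1000
    for k,x,y in(("frame",642,-237),("wreath",630,215),("bee",443,-188),("border",696,12)): print(n,k,rect(P,near(P,x,y,60),28,4))
    if n=="side": save("end",cv2.resize(im,(800,600)))
E
```

```text
[ 0.52189797 -0.23787356  0.16445877] 0.0
top frame (626, np.float64(27.8), array([ 642.5, -235.4]), array([65.6, 96.1]), 42.3)
top wreath (357, np.float64(28.3), array([631.6, 215.2]), array([59.6, 60.1]), 47.1)
top bee (278, np.float64(27.8), array([ 443.4, -189.7]), array([45.9, 46.6]), 49.0)
top border (182, np.float64(28.3), array([696.9,  13.4]), array([19.7, 77.6]), 77.2)
side frame (1077, np.float64(28.4), array([ 641.1, -238.6]), array([67.8, 95.9]), 42.2)
side wreath (233, np.float64(28.3), array([631.6, 212.1]), array([60.9, 60.2]), 65.1)
side bee (417, np.float64(28.3), array([ 442.2, -192.4]), array([47.5, 46.3]), 48.8)
side border None
```

View pics/end.png

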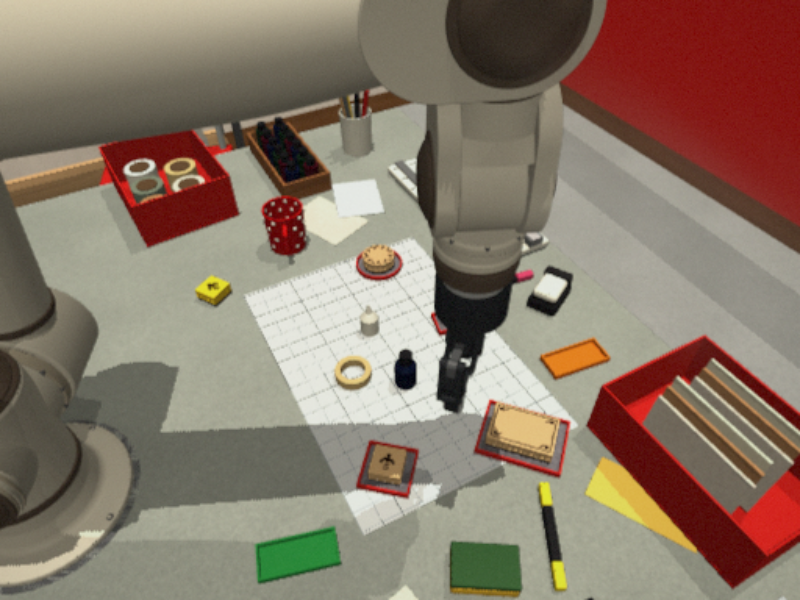

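The wreath (380,260), bee (388,463) and frame (523,432) lie flat in their red trays. The top view confirms the border stamp. The mug (285,225) and ink bottle (405,370) still stand where they were.

```bash
python3 -c "
from workcell import bot
print(bot.job_done())"
```

```text
the job is handed in; nothing more can be done
None
```

All four stamps lie flat, rubber side down, in their own red trays, placed in order from the top of the pile and within a few mm of centre; the mug and ink bottle were not moved, and I handed the job in shortly after 32 s (no verdict was returned).

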